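Level the laboratory balance

TASK

The white laboratory balance rocks because one of its two blue leveling screws, the one on the left as you face its display, is backed off and its foot hangs clear of the bench. Turn that screw clockwise, seen from above, until its wing is in line with the green stripe, white end over the stripe, so that all four feet carry the balance evenly. Leave the other leveling screw as it is, do not shove the balance out of place, and let go.

Things in the scene. Friction and masses are not known exactly. Their poses are not given: they have to be found in the camera images.
- balance: White lab balance, 190x190 mm, deck top z 46, 2.6 kg, loose at any yaw on 4 soft feet. Origin: centre of the underside, at bench level when level; z up. -x: front edge, grey display block; +x: rear, green bubble level. Centre: steel pan, 110 mm wide, top z 56. Two like blue wing screws with vertical axes at the front corners: slack one at (-72, +72), the set one at (-72, -72) mm.
- slack_screw (a joint): Screw to turn (rad). Wing: bar 42 long, 14 thick, z 60 to 92 mm, one end white, above a 44 mm grey boss (top z 50). At 0 the bar lies along the balance's x, white end to the front over a green stripe: feet evenly loaded. Starts -1.4 to -1.0; range -1.8 to 1.3. + is clockwise from above and lowers its foot 4 mm/rad. The wing does not rise. Stays as left; takes 0.1 N m.
- set_screw (a joint): Angle (rad) of the other leveling screw, same make and same sense of turning, at (-72, -72) mm in the balance's frame. It is already right, near 0 with its white end over its green stripe, and must be left alone.
- slack_foot: Black rubber foot, 26 mm across and 10 mm tall, under the balance below the slack screw; origin: centre of its underside. It hangs clear of the bench or barely touches at the start. With the load shared evenly it carries about 6 N, and about 2 N more or less for each 0.2 rad of the screw past or short of 0.

How it is judged:
At the end, for the whole second after the job is handed in: The slack screw's foot carries between 0.8 and 11 N, so that all four feet are loaded (the screw within about 0.35 rad, 20 degrees, of 0); the other screw is within 0.3 rad of 0; the balance stands at rest, within 30 mm of where it was (contact force between slack_foot and anything else between 0.8 and 11 N and value of joint set_screw between -0.3 and 0.3 rad and distance of balance from where it was at the start of the episode below 0.03 m and linear speed of balance below 0.02 m/s and angular speed of balance below 0.1 rad/s); the robot touches nothing.
It fails at once if the leveling screw that was already set is turned by more than about 17 degrees from 0 (value of joint set_screw above 0.3 rad or value of joint set_screw below -0.3 rad).
It fails at once if the balance is shoved more than 30 mm from its place (distance of balance from where it was at the start of the episode above 0.03 m).
It also fails if it takes over 35 s, if anything falls off the work surface, if the arm or the gripper's body presses on something with over 40 N, if the wrist force passes 120 N, or if a joint passes its speed limit or range.

ROBOT

A 6-joint arm with a two-finger parallel gripper is mounted at the origin on the work surface. World frame = base frame: x ahead of the robot, y to its left, z up, the work surface at z = 0. Lengths are in m, angles in rad, forces in N, time in s.
With the tool pointing down it reaches from about 0.375 to 0.9 m from the base axis. Payload 3.1 kg.
Tool frame: the origin (TCP) lies between the finger pads; the fingertips stand 17 mm ahead of it and the grasp point (between the pads) lies 2 mm behind it; z points along the fingers, y is the line along which they close (so a half turn about z gives the same grasp; the last joint's range is limited). The gripper opens to 85 mm and grips with 20 to 120 N. Pads are 22 mm wide; open, the fingers measure 114 mm over their backs; the gripper's body (76 mm by 85 mm) begins 54 mm behind the grasp point. The pads swing forward as they close: fully open they stand 13 mm farther back than shut.
Start: joints at [-1.528, 0.527, 1.433, -0, 1.181, -0.178], TCP at [0.138, -0.61, 0.224] pointing down, gripper open.
Joint ranges: [-3.08, 3.08], [-0.75, 2.2], [0.22, 2.44], [-1.43, 4.57], [0, 2.65], [-2.85, 2.85]. Speed limits (rad/s): [2.79, 2.79, 3.14, 3.14, 3.14, 3.14].

INTERFACE

Orientations are given as a unit quaternion [x, y, z, w].
In Python, from station import sense, vision, order gives the robot as it stands.
- The arm moves only by the shell command python3 -m crank 'ROWS' [OPENING] [FORCE]. ROWS is JSON, a list of rows, each an object with "dp": the shift along the world's x, y, z in units of 30 mm (1.0 is 30 mm), a list of three; "angular": the turn, a rotation vector about the world's x, y, z in degrees, a list of three. In form: [{"dp": [dx, dy, dz], "angular": [ax, ay, az]}, ...]. A call has 1 to 20 rows; each row shifts and turns the commanded pose from where the row before left it; what a row does not reach is not made up. A row lasts 1/10 s, in which the tool goes at most 50 mm and 8.59 degrees, less where a joint would pass 70% of its speed; a pose out of reach is approached as far as the arm can. A call is refused whole if a number of a shift passes 1 or a number of a turn 8.59, either way. A call with a gripper value outside its range is refused whole. OPENING is the closure, from 0 (fully open) to 1 (shut), set as the call begins (- or left out, the last holds). The fingers move at their own pace and stop on an object; FORCE is the grip in N (left out, the last holds). Time passes only in rows, so rows that do not move let the fingers close. It gives the time, the measured TCP pose, the force, the opening and the grip force at its end, in the units of the state.
- sense(): the state, without advancing time (a new reading comes with each control period).
- vision.snapshot(name): name is "scene" or "side" or "wrist"; returns a dict with "image" (420x560x3 uint8, blue, green, red), "range_z" (420x560 float32, m along the optical axis (not along the pixel's ray), 0 where there is no reading), "mtx" (3x3 intrinsics, pixels), "pose" (4x4, takes a point from camera to world coordinates); the wrist camera has in their place "mount" (4x4, takes a point from camera to tool coordinates, whose origin is the TCP and whose axes are the flange's). Camera axes: x right, y down, z forward; pixel columns grow to the right and rows downward; lengths in m; the calibration is good to about 2 mm. The wrist camera is an equidistant fisheye: a pixel r from the principal point sees the ray r / f radians off the axis. A picture is of the moment at which its call begins: read the wrist's pose just before it.
- order.sign_off(): hands the job in; it is judged then, once.
The state is a dict: "t": time; "q": joint angles; "qd": joint speeds; "tau": joint torques, N m; "tcp_pos": TCP position; "tool_rot": TCP orientation; "force": force on the tool from outside, world axes, zero at the start; "ft_torque": the same for the moment, N m; "finger_gap": opening from 0.0 (shut) to 1.0 (fully open); "gripper_force": force on a finger pad.
Only numpy, scipy, OpenCV 4.12 (cv2) and the standard library are available. Lean on these libraries where they do the work, as an engineer would, in place of code of your own. Each camera call takes 0.05 s, during which the arm holds its last target. There are 200 camera calls.

## Working session

There is one attempt and no reset: what is moved stays moved. The work goes in short steps, Python scripts to look and compute and a shell command to move; the robot and the scene stay as the last step left them, time stands still between calls to the robot, and variables do not carry over. Pictures are saved under pics/ and viewed, at most 10 in all, crops included, and the job is handed in when it is done.

```bash
mkdir -p pics; python3 - <<'E'
from station import sense, vision
import cv2,numpy as np
s=sense();print(s['t'],s['tcp_pos'],s['tool_rot'],s['finger_gap'])
for n in("scene","side"):
    d=vision.snapshot(n);cv2.imwrite(f'pics/{n}0.png',d['image']);np.savez(f'{n}0.npz',**d)
    print(n,d['pose'].round(3).tolist(),d['mtx'].tolist())
d=vision.snapshot("wrist");print(d['mount'],d['mtx'])
E
```

```text
0.0 [ 0.13749622 -0.60893503  0.22344986] [ 9.93856651e-01  1.10669775e-01  7.61700631e-05 -1.07309551e-03] 0.9990522060488474
scene [[-0.883, 0.366, -0.294, 0.774], [0.469, 0.685, -0.557, 0.363], [-0.002, -0.63, -0.777, 0.551], [0.0, 0.0, 0.0, 1.0]] [[447.5345968152886, 0.0, 287.89822820471903], [0.0, 447.5345968152886, 214.587393967411], [0.0, 0.0, 1.0]]
side [[-0.991, -0.1, 0.094, 0.532], [-0.137, 0.659, -0.739, 0.47], [0.012, -0.745, -0.667, 0.524], [0.0, 0.0, 0.0, 1.0]] [[430.3051761328565, 0.0, 279.7219334216475], [0.0, 430.3051761328565, 208.83919050654103], [0.0, 0.0, 1.0]]
[[-1.19529733e-03 -9.46858174e-01 -3.21649140e-01  8.30959502e-02]
 [ 9.99998968e-01 -8.75441909e-04 -1.13905720e-03  9.37328416e-05]
 [ 7.96940479e-04 -3.21650170e-01  9.46858244e-01 -1.49720009e-01]
 [ 0.00000000e+00  0.00000000e+00  0.00000000e+00  1.00000000e+00]] [[325.1922621    0.         278.68638293]
 [  0.         325.1922621  204.67324611]
 [  0.           0.           1.        ]]
```

View pics/scene0.png

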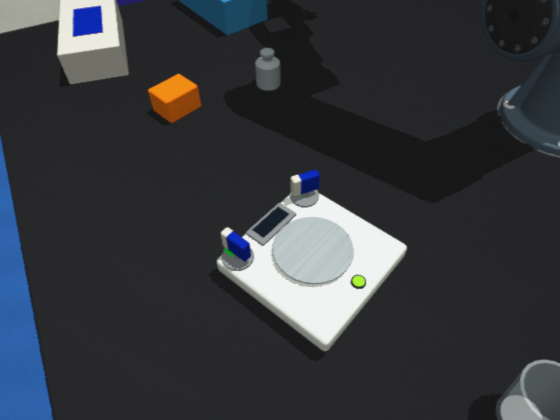

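View pics/side0.png

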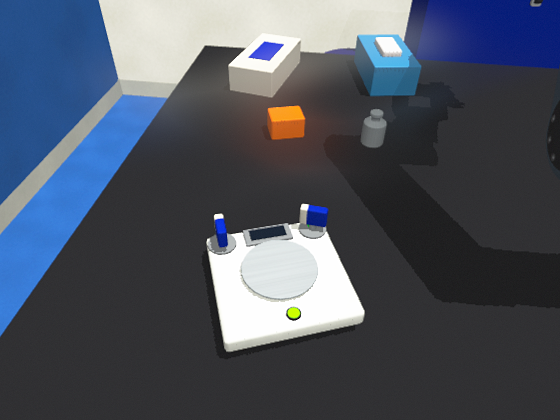

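The side view shows the balance with its display away from the camera. The set screw is at about (221,232), in line with balance x. The slack screw is at about (314,217), lying crosswise with its white end to the left.

```bash
cat > h.py <<'E'
import numpy as np,cv2
def pts(d):
    K=d['mtx'];z=d['range_z'];v,u=np.mgrid[:420,:560]
    p=np.stack([(u-K[0,2])/K[0,0]*z,(v-K[1,2])/K[1,1]*z,z],-1)
    P=d['pose'];return p@P[:3,:3].T+P[:3,3]
def clusters(d):
    w=pts(d);z=w[...,2];im=d['image'].astype(int)
    near=(d['range_z']>0)&(z>.064)&(z<.1)&(np.abs(w[...,0]-.45)<.35)&(w[...,1]<.25)&(w[...,1]>-.6)
    n,l,st,c=cv2.connectedComponentsWithStats(near.astype(np.uint8))
    for i in range(1,n):
        if st[i,4]<80: continue
        m=l==i; t=m&(z>.086)
        B=im[...,0];R=im[...,2]
        bl=m&(B-R>60);wh=m&(R>110)
        rect=cv2.minAreaRect((w[m][:,:2]*1000).astype(np.float32)) 
        rt=cv2.minAreaRect((w[t][:,:2]*1000).astype(np.float32)) if t.sum()>5 else None
        print(c[i].round(),st[i,4],'rect',np.round(rect[0],1),np.round(rect[1],1),round(rect[2],1),'top',rt,'zmax',z[m].max().round(4),'blue',w[bl].mean(0).round(4),'white',w[wh].mean(0).round(4))
E
python3 - <<'E'
from h import *
for n in('scene','side'):
    d=dict(np.load(n+'0.npz'));print(n);clusters(d)
    w=pts(d);m=(d['range_z']>0)&(w[...,2]>.03)&(w[...,2]<.049)&(d['image'].min(2)>120)
    n_,l,st,c=cv2.connectedComponentsWithStats(m.astype(np.uint8));i=1+st[1:,4].argmax()
    print('deck',cv2.minAreaRect((w[l==i][:,:2]*1000).astype(np.float32)))
    im=d['image'].astype(int);g=(im[...,1]-im[...,0]>60)&(im[...,1]-im[...,2]>20)
    print('green',w[g].mean(0))
E
```

```text
scene
[228.   2.] 126 rect [ 411.9 -586.1] [20.3 62. ] 83.8 top None zmax 0.0795 blue [ 0.4226 -0.5859  0.0708] white [nan nan nan]
[89. 43.] 1053 rect [ 736.8 -574.5] [ 72.  119.9] 80.3 top None zmax 0.0715 blue [ 0.7129 -0.5978  0.0703] white [ 0.7356 -0.5661  0.0683]
[266.  53.] 131 rect [ 437.5 -362.1] [28.4 25.8] 65.3 top None zmax 0.0762 blue [nan nan nan] white [ 0.4388 -0.3597  0.0734]
[304. 181.] 514 rect [544.7 -21.2] [16.4 41.4] 82.3 top ((544.369140625, -21.723251342773438), (15.521045684814453, 40.424198150634766), 84.68501281738281) zmax 0.0904 blue [ 0.5385 -0.017   0.0808] white [ 0.5595 -0.0194  0.0814]
[235. 243.] 561 rect [677.7  32.8] [14.3 42.5] 21.8 top ((677.4085693359375, 32.997684478759766), (14.066190719604492, 41.675811767578125), 22.62690544128418) zmax 0.0915 blue [0.6765 0.0416 0.0826] white [0.6838 0.0211 0.0865]
deck ((583.69384765625, 73.40042114257812), (190.0702362060547, 188.79783630371094), 22.007522583007812)
green [0.58541693 0.11713303 0.05150216]
side
[255.  65.] 587 rect [ 736.5 -572.3] [ 70.6 123.5] 82.7 top None zmax 0.0739 blue [ 0.7157 -0
[... 464 characters left out ...]
.0918 blue [ 0.5373 -0.0176  0.0808] white [ 0.558  -0.0195  0.0819]
[220. 229.] 325 rect [676.1  31.9] [14.2 44. ] 22.3 top ((676.2472534179688, 31.4515438079834), (14.064031600952148, 43.04745101928711), 22.284399032592773) zmax 0.0935 blue [0.6715 0.0435 0.0844] white [0.6813 0.0189 0.0908]
deck ((582.45556640625, 72.63563537597656), (189.38319396972656, 190.24148559570312), 22.22641372680664)
green [0.55359039 0.13984324 0.05331412]h.py:17: RuntimeWarning: Mean of empty slice.
  print(c[i].round(),st[i,4],'rect',np.round(rect[0],1),np.round(rect[1],1),round(rect[2],1),'top',rt,'zmax',z[m].max().round(4),'blue',w[bl].mean(0).round(4),'white',w[wh].mean(0).round(4))
  ret = um.true_divide(
```

The slack wing's white end points at about -6°, and the stripe/front direction is about -68°. So it needs about 62° clockwise about (0.5435, -0.0215). I'll move above it with the closing line across the wing.

```bash
python3 -m crank '[{"dp":[0.68,0.98,0],"angular":[0,0,8.05]},{"dp":[0.68,0.98,0],"angular":[0,0,8.05]},{"dp":[0.68,0.98,0],"angular":[0,0,8.05]},{"dp":[0.68,0.98,0],"angular":[0,0,8.05]},{"dp":[0.68,0.98,0],"angular":[0,0,8.05]},{"dp":[0.68,0.98,0],"angular":[0,0,8.05]},{"dp":[0.68,0.98,0],"angular":[0,0,8.05]},{"dp":[0.68,0.98,0],"angular":[0,0,8.05]},{"dp":[0.68,0.98,0],"angular":[0,0,8.05]},{"dp":[0.68,0.98,0],"angular":[0,0,8.05]},{"dp":[0.68,0.98,0],"angular":[0,0,8.05]},{"dp":[0.68,0.98,0],"angular":[0,0,8.05]},{"dp":[0.68,0.98,0],"angular":[0,0,8.05]},{"dp":[0.68,0.98,0],"angular":[0,0,8.05]},{"dp":[0.68,0.98,0],"angular":[0,0,8.05]},{"dp":[0.68,0.98,0],"angular":[0,0,8.05]},{"dp":[0.68,0.98,0],"angular":[0,0,8.05]},{"dp":[0.68,0.98,0],"angular":[0,0,8.05]},{"dp":[0.68,0.98,0],"angular":[0,0,8.05]},{"dp":[0.68,0.98,0],"angular":[0,0,8.05]}]' 0
python3 -m crank '[{"dp":[0,0,0],"angular":[0,0,0]},{"dp":[0,0,0],"angular":[0,0,0]}]'
cat > w.py <<'E'
from station import sense,vision
from h import *
from scipy.spatial.transform import Rotation as R
import sys
s=sense();d=vision.snapshot('wrist');cv2.imwrite(sys.argv[1],d['image'])
Rt=R.from_quat(s['tool_rot']).as_matrix();T=np.eye(4);T[:3,:3]=Rt;T[:3,3]=s['tcp_pos'];P=T@d['mount'];K=d['mtx']
yd=Rt[:,1];print('t',s['t'],'tcp',s['tcp_pos'].round(4) if hasattr(s['tcp_pos'],'round') else s['tcp_pos'],'ydir',np.degrees(np.arctan2(yd[1],yd[0])),'q',np.round(s['q'],2),'tilt z',Rt[:,2].round(3))
v,u=np.mgrid[:420,:560];a=(u-K[0,2])/K[0,0];b=(v-K[1,2])/K[1,1];r=np.hypot(a,b)+1e-9
z=d['range_z'];p=np.stack([a/r*np.tan(r)*z,b/r*np.tan(r)*z,z],-1);w=p@P[:3,:3].T+P[:3,3]
near=(z>0)&(r<1.3)&(w[...,2]>.066)&(w[...,2]<.1)&(np.hypot(w[...,0]-.5435,w[...,1]+.0215)<.035)
im=d['image'].astype(int);wh=near&(im[...,2]>110);bl=near&(im[...,0]-im[...,2]>60)
m=wh|bl
if m.sum()>20:
    print(m.sum(),'rect',cv2.minAreaRect((w[m][:,:2]*1000).astype(np.float32)),'wh',w[wh].mean(0),'bl',w[bl].mean(0))
E
python3 w.py pics/w1.png
```

```text
t: 2.15
tcp_pos: [0.546, -0.0202, 0.2242]
tool_rot: [0.052, 0.999, -0.0, -0.0]
force: [0.6, -0.4, -0.2]
finger_gap: 1.001
gripper_force: 0.0
t: 2.35
tcp_pos: [0.5453, -0.021, 0.224]
tool_rot: [0.054, 0.999, -0.0, -0.001]
force: [-0.0, -0.6, 0.1]
finger_gap: 0.998
gripper_force: 0.0
t 2.35 tcp [ 0.5453 -0.021   0.224 ] ydir 83.76216128011045 q [-0.24  0.42  1.63 -0.    1.09 -1.7 ] tilt z [-0.001 -0.    -1.   ]
627 rect ((543.0612182617188, -22.266151428222656), (13.082904815673828, 40.782798767089844), 83.6883773803711) wh [ 0.55792949 -0.02389856  0.08975414] bl [ 0.5375647  -0.02187656  0.08955527]
```

View pics/w1.png

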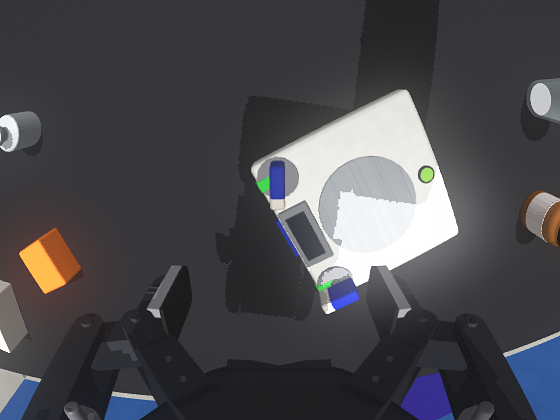

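The wrist view shows the slack wing at (277,180), lying across its stripe, with its white end at (277,205). The set screw is at (340,290). The measured position agrees, so I'll descend and grip gently.

```bash
python3 -m crank '[{"dp":[-0.07,-0.03,-0.6],"angular":[0,0,0]},{"dp":[0,0,-0.8],"angular":[0,0,0]},{"dp":[0,0,-0.8],"angular":[0,0,0]},{"dp":[0,0,-0.8],"angular":[0,0,0]},{"dp":[0,0,-0.8],"angular":[0,0,0]},{"dp":[0,0,-0.6],"angular":[0,0,0]},{"dp":[0,0,-0.4],"angular":[0,0,0]},{"dp":[0,0,0],"angular":[0,0,0]},{"dp":[0,0,0],"angular":[0,0,0]}]' 0
python3 -m crank '[{"dp":[0,0,0],"angular":[0,0,0]},{"dp":[0,0,0],"angular":[0,0,0]},{"dp":[0,0,0],"angular":[0,0,0]},{"dp":[0,0,0],"angular":[0,0,0]},{"dp":[0,0,0],"angular":[0,0,0]},{"dp":[0,0,0],"angular":[0,0,0]},{"dp":[0,0,0],"angular":[0,0,0]},{"dp":[0,0,0],"angular":[0,0,0]}]' 1 25
```

```text
t: 3.3
tcp_pos: [0.5435, -0.0232, 0.0808]
tool_rot: [0.055, 0.998, -0.0, 0.0]
force: [-0.2, 0.1, 0.3]
finger_gap: 1.002
gripper_force: 0.0
t: 4.1
tcp_pos: [0.5435, -0.0226, 0.0805]
tool_rot: [0.055, 0.998, -0.0, 0.0]
force: [-0.2, 0.1, 1.0]
finger_gap: 0.145
gripper_force: 25.0
```

```bash
python3 -m crank '[{"dp":[0,0,0],"angular":[0,0,-3]},{"dp":[0,0,0],"angular":[0,0,-5]},{"dp":[0,0,0],"angular":[0,0,-5]},{"dp":[0,0,0],"angular":[0,0,-5]},{"dp":[0,0,0],"angular":[0,0,-5]},{"dp":[0,0,0],"angular":[0,0,-5]},{"dp":[0,0,0],"angular":[0,0,-5]},{"dp":[0,0,0],"angular":[0,0,-5]},{"dp":[0,0,0],"angular":[0,0,-5]},{"dp":[0,0,0],"angular":[0,0,-5]},{"dp":[0,0,0],"angular":[0,0,-5]},{"dp":[0,0,0],"angular":[0,0,-5]},{"dp":[0,0,0],"angular":[0,0,-4]},{"dp":[0,0,0],"angular":[0,0,0]},{"dp":[0,0,0],"angular":[0,0,0]},{"dp":[0,0,0],"angular":[0,0,0]}]'
cat > look.py <<'E'
from station import vision,sense
from h import *
import sys,warnings;warnings.simplefilter('ignore')
for n in('scene','side'):
    d=vision.snapshot(n);cv2.imwrite(f'pics/{n}{sys.argv[1]}.png',d['image']);print(n);clusters(d)
    w=pts(d);m=(d['range_z']>0)&(w[...,2]>.03)&(w[...,2]<.049)&(d['image'].min(2)>120)
    n_,l,st,c=cv2.connectedComponentsWithStats(m.astype(np.uint8));i=1+st[1:,4].argmax()
    print('deck',cv2.minAreaRect((w[l==i][:,:2]*1000).astype(np.float32)))
s=sense();print(s['t'],s['ft_torque'],s['force'])
E
python3 look.py 1 | grep -v nan
```

```text
t: 5.7
tcp_pos: [0.5437, -0.0223, 0.0815]
tool_rot: [0.561, 0.828, 0.0, 0.0]
force: [-1.4, 1.5, 8.2]
finger_gap: 0.149
gripper_force: 25.8
scene
[89. 43.] 1061 rect [ 737.1 -573.7] [ 71.  119.6] 79.7 top None zmax 0.0717 blue [ 0.7164 -0.5981  0.0701] white [ 0.7353 -0.5669  0.0683]
[306. 183.] 425 rect [548.7 -15.8] [26.7 41.2] 51.6 top ((545.8269653320312, -17.522174835205078), (28.03544044494629, 36.17621994018555), 68.83355712890625) zmax 0.1 blue [ 0.5432 -0.009   0.0786] white [ 0.5547 -0.024   0.0792]
[235. 243.] 563 rect [677.4  33.4] [14.8 41.5] 22.8 top ((677.385498046875, 33.431766510009766), (14.58924674987793, 41.37424087524414), 23.61185073852539) zmax 0.0916 blue [0.6766 0.0418 0.0825] white [0.6847 0.0219 0.0846]
deck ((583.610107421875, 73.49633026123047), (191.2139892578125, 188.62667846679688), 22.01740837097168)
side
[255.  65.] 583 rect [ 735.3 -573.3] [ 69.9 119.3] 81.0 top None zmax 0.0733 blue [ 0.7099 -0.5974  0.0719] white [ 0.7323 -0.5651  0.07  ]
[315. 215.] 364 rect [543.4 -20.5] [34.3 38.1] 61.9 top ((539.6392822265625, -19.497713088989258), (34.368873596191406, 26.504484176635742), 65.8575210571289) zmax 0.1 blue [ 0.5394 -0.0091  0.0816] white [ 0.543  -0.0206  0.0905]
[220. 229.] 327 rect [676.5  32.2] [14.1 43.8] 22.7 top ((676.5572509765625, 31.707313537597656), (14.02547550201416, 42.96070861816406), 22.275772094726562) zmax 0.0934 blue [0.6717 0.0439 0.0848] white [0.6815 0.0193 0.0913]
deck ((582.3764038085938, 73.02825164794922), (189.89089965820312, 189.39927673339844), 21.91993522644043)
5.8 [0.23996492 0.33875062 0.03830491] [-1.18000813  1.29914062  8.09153745]
```

View pics/side1.png

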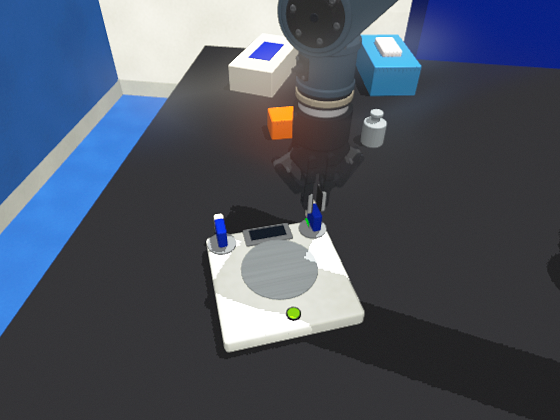

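The wing now lies parallel to the set one at (316,217), and the balance hasn't moved. Tool y is at 21.8°, so the wing is at -68°. I'll open and raise straight up.

```bash
python3 -m crank '[{"dp":[0,0,0],"angular":[0,0,0]},{"dp":[0,0,0],"angular":[0,0,0]},{"dp":[0,0,0],"angular":[0,0,0]},{"dp":[0,0,0],"angular":[0,0,0]},{"dp":[0,0,0],"angular":[0,0,0]},{"dp":[0,0,0],"angular":[0,0,0]},{"dp":[0,0,0.5],"angular":[0,0,0]},{"dp":[0,0,0.8],"angular":[0,0,0]},{"dp":[0,0,0.8],"angular":[0,0,0]},{"dp":[0,0,0.8],"angular":[0,0,0]},{"dp":[0,0,0.8],"angular":[0,0,0]},{"dp":[0,0,0.8],"angular":[0,0,0]},{"dp":[0,0,0.5],"angular":[0,0,0]},{"dp":[0,0,0],"angular":[0,0,0]},{"dp":[0,0,0],"angular":[0,0,0]}]' 0
python3 look.py 2 | grep -v nan; python3 w.py pics/w2.png
```

```text
t: 7.3
tcp_pos: [0.5431, -0.0225, 0.2301]
tool_rot: [0.561, 0.828, -0.0, -0.0]
force: [-0.2, 1.2, -0.5]
finger_gap: 0.996
gripper_force: 0.0
scene
[89. 43.] 1060 rect [ 737.1 -573.8] [ 72.4 119.7] 79.8 top None zmax 0.0719 blue [ 0.7143 -0.5977  0.0703] white [ 0.7352 -0.5665  0.0683]
[304. 181.] 513 rect [544.4 -20.7] [15.3 42.7] 21.7 top ((544.202392578125, -20.608917236328125), (14.911783218383789, 42.48507308959961), 21.381113052368164) zmax 0.0919 blue [ 0.5443 -0.0119  0.0815] white [ 0.5532 -0.0325  0.0827]
[235. 243.] 571 rect [677.9  33.8] [14.2 42.8] 22.4 top ((677.9012451171875, 33.577823638916016), (14.150371551513672, 42.269779205322266), 22.279842376708984) zmax 0.0925 blue [0.6767 0.0423 0.0828] white [0.6849 0.022  0.0852]
deck ((583.8541259765625, 73.78369140625), (190.27130126953125, 188.56033325195312), 22.112442016601562)
side
[248.  64.] 395 rect [ 748.9 -572.1] [60.2 93.8] 79.7 top None zmax 0.0736 blue [ 0.7173 -0.5952  0.0736] white [ 0.7505 -0.5648  0.07  ]
[313. 214.] 377 rect [543.2 -21.2] [14.8 43.2] 21.6 top ((543.1270751953125, -21.451387405395508), (14.
[... 164 characters left out ...]
 [14.1 43.2] 22.5 top ((676.5681762695312, 32.313865661621094), (13.950824737548828, 42.376033782958984), 22.24962043762207) zmax 0.0938 blue [0.6719 0.0443 0.0849] white [0.6817 0.0197 0.0915]
deck ((583.331787109375, 72.73099517822266), (188.11753845214844, 191.0379638671875), 22.130325317382812)
7.4 [-0.00783673 -0.02177403 -0.03540279] [-0.03608915  1.08151504  0.14157084]
t 7.4 tcp [ 0.5425 -0.0224  0.2292] ydir 21.704863614718818 q [-0.25  0.41  1.63  0.    1.1  -0.63] tilt z [-0.003  0.001 -1.   ]
585 rect ((543.496826171875, -20.944095611572266), (12.224780082702637, 40.38818359375), 21.992565155029297) wh [ 0.54914324 -0.03488562  0.09133375] bl [ 0.54169637 -0.01624749  0.09114182]
```

View pics/w2.png

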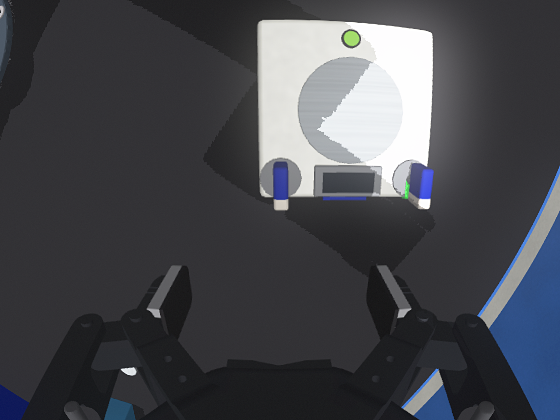

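The slack wing at (280,185) is in line with the balance axis, within 1°. Its white end covers the stripe at the front, at (281,205). The set screw at (423,187) is unchanged, the balance is in place, and the gripper is clear.

```bash
python3 -c "
from station import order
print(order.sign_off())"
```

```text
the job is handed in; nothing more can be done
None
```

I turned the slack screw about 62° clockwise until its wing lined up with the green stripe, within about 1° and with the white end over the stripe. The set screw and the balance measured unmoved, the gripper let go and is clear, and the job is handed in. I couldn't measure the foot's load directly, and the hand-in gave no verdict.

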